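Press the rolling pin home in its sprung holder

TASK

Put the small wooden rolling pin away: it lies on the shelf under the pegboard. Press it, without forcing it, between the two spring-steel arms of its holder on the board until both arms have sprung shut over its tapered ends and it lies square against the wooden batten; then let go and draw back. Leave everything else where it stands or hangs.

Things in the scene. Friction and masses are not known exactly. Their poses are not given: they have to be found in the camera images.
- rolling_pin: small plain wooden rolling pin (belan), 200 mm long, about 0.16 kg. Barrel 38 mm thick, 124 mm long; on each side a handle 20 mm thick whose last 6 mm taper to a flat tip 6 mm across. Origin: the pin's centre, on its axis; own y axis along the pin. It rolls about that axis, so its x and z may point anywhere. Lying on the shelf, its axis is 19 mm above the shelf top
- pegboard: slatted wooden pegboard, 660 mm wide, 420 mm high, fixed on the counter, with a shelf and, at its middle just above the shelf, the pin's holder: a wooden batten with two spring arms. Origin: on the counter under the middle of the board's front face. x points straight into the board (-x out over the shelf), y along it (left for someone facing it), z up
- home (a point): where the pin's centre lies when it is home: 49 mm out from the board's face (barrel against the batten), 64 mm above the counter, midway between the arms; axes as the pegboard's. Home, the pin lies along y. The barrel then touches the batten, so no finger fits behind the pin, and the tall board leaves about 75 mm beside a hand in front of it: lean the hand away from the board
- spring_left (a joint): left spring arm (at +y): upright steel strip, 22 mm high, centred at the pin's axis height, hinged at the batten's face 102 mm from the middle. 57 mm out from the board's face it has a nose 97 mm from the middle; from there its lip flares out to the mouth. Value: opening in rad, 0 shut, growing outwards; about 0.11 lets a pin's end pass, then it springs back to nearly 0
- spring_right (a joint): the right spring arm (at -y of the pegboard), the mirror image of the left one; value likewise
- masala_dabba: the closed round masala dabba (steel spice tin), 143 mm across and 73 mm high over its knob, on the shelf at the left end; origin: centre of its underside
- glass_bowl: the glass bowl, 110 mm across, 50 mm high, on the shelf at the right end; origin: centre of its underside
- silicone_lid: the green silicone lid, 124 mm across, 24 mm high over its knob, on the counter between pegboard and sink; origin: centre of its underside
- chakla: the round wooden rolling board on three feet, 200 mm across, 31 mm high, on the counter; origin: centre of its underside
- tumbler: the steel tumbler, 72 mm across, 100 mm high, on the counter; origin: centre of its underside
- dish_soap: the dish-soap bottle, 64 mm across, 190 mm high, on the counter beside the sink; origin: centre of its underside
- shelf_edge (a point): middle of the shelf's front edge, 250 mm out from the board's face, at the height of the shelf top (45 mm above the counter); axes as the pegboard's. The shelf is as wide as the board. Along this edge runs a lip, 10 mm wide, that stands 8 mm above the shelf top
- mouth (a point): middle of the holder's mouth, between the ends of the two flared lips: 77 mm out from the board's face, height as home; axes as the pegboard's. The lips are 113 mm from the middle here, so the pin enters up to about 10 mm off centre sideways. Pushing it in takes some 8 to 18 N in all (both arms together), depending on friction; past the noses the arms draw it the last 4 mm home
- pan_middle (a point): the middle of the aluminium tea pan that hangs by its handle on a steel hook 250 mm to the right (-y) of the board's middle. The pan is 144 mm across and reaches 80 mm out from the board's face; pan and handle hang from about 395 down to 100 mm above the counter
- skimmer_middle (a point): the middle of the disc (110 mm across) of the steel skimmer that hangs by its handle on a steel hook 250 mm to the left (+y) of the board's middle. It reaches 35 mm out from the board's face and hangs from about 400 down to 120 mm above the counter
- batten: the wooden batten of the holder, fixed on the board's face just above the shelf, 30 mm thick, 34 mm high, 270 mm wide; origin: its centre, axes as the pegboard's. It carries the spring arms, and the pin's barrel lies against it when home

How it is judged:
By the outcome, as a careful person would: the job done as asked, in the order asked, and still so for the second after the job is handed in, with the robot touching nothing.
It also fails if it takes over 51 s, if anything falls off the work surface, if the arm or the gripper's body presses on something with over 40 N, if the wrist force passes 120 N, or if a joint passes its speed limit or range.

ROBOT

A 6-joint arm with a two-finger parallel gripper is mounted at the origin on the work surface. World frame = base frame: x ahead of the robot, y to its left, z up, the work surface at z = 0. Lengths are in mm, angles in rad, forces in N, time in s.
With the tool pointing down it reaches from about 150 to 775 mm from the base axis. Payload 6.1 kg.
Tool frame: the origin (TCP) lies at the centre of the arm's flange, where the gripper is bolted on; the fingertips stand 173 mm ahead of it and the grasp point (between the pads) lies 155 mm ahead of it; z points along the fingers, y is the line along which they close (so a half turn about z gives the same grasp; the last joint's range is limited). The gripper opens to 85 mm and grips with 20 to 120 N. Pads are 22 mm wide; open, the fingers measure 114 mm over their backs; the gripper's body (76 mm by 85 mm) begins 54 mm behind the grasp point. The pads swing forward as they close: fully open they stand 13 mm farther back than shut.
Start: joints at [-1.138, 0.126, -0.04, 1.405, 0, 1.571], TCP at [220.184, -476.579, 404.695] pointing down, gripper open.
Joint ranges: [-2.72, 2.72], [-0.95, 1.95], [-1.27, 1.35], [-1.78, 2.02], [-1.46, 1.47], [-3.14, 3.14]. Speed limits (rad/s): [2.39, 2.39, 3.01, 3.14, 3.14, 3.14].

INTERFACE

Orientations are given as a unit quaternion [w, x, y, z].
In Python, from bench import env gives the robot as it stands.
- The arm moves only by the tool jog_arm, never from a script. Its argument "motion" is a list of rows, each a list of 6 numbers: the shift along the world's x, y, z in m, then the turn, a rotation vector about the world's x, y, z in rad. In form: [[x, y, z, wx, wy, wz], ...]. A call has 1 to 10 rows; each row shifts and turns the commanded pose from where the row before left it; what a row does not reach is not made up. A row lasts 1/8 s, in which the tool goes at most 62.5 mm and 10.7 degrees, less where a joint would pass 70% of its speed; a pose out of reach is approached as far as the arm can. A call with a gripper value outside its range is refused whole. "hand" is the opening in per cent of the stroke, from 0 (shut) to 100 (fully open), set as the call begins (left out, the last holds). The fingers move at their own pace and stop on an object; the grip force is fixed at half the most. Time passes only in rows, so rows that do not move let the fingers close. It gives the time, the measured TCP pose, the force, the opening and the grip force at its end, in the units of the state.
- env.sense(): the state, without advancing time (a new reading comes with each control period).
- env.capture(name): name is "scene" or "top" or "wrist"; returns a dict with "pixels" (384x512x3 uint8, red, green, blue), "z_map" (384x512 float32, mm along the optical axis (not along the pixel's ray), 0 where there is no reading), "intrinsics" (3x3 intrinsics, pixels), "k1" (the pictures are not rectified: a ray, as slopes to the right and down, at radius r is drawn at 1 + k1 r^2 times it, then the intrinsics apply), "position" and "orientation" of the camera in the world. Camera axes: x right, y down, z forward; pixel columns grow to the right and rows downward; lengths in mm; the calibration is good to about 2 mm. A picture is of the moment at which its call begins.
- env.hand_in(): hands the job in; it is judged then, once.
Trained networks look in a picture, given as the dict that the camera call returned (one of the last four; its "shot" number tells which), for a name from the list of things; names that differ only in an ending like _2 or _b are one class to them, and where a whole thing is asked for, a point or a joint stands for the part that bears it (a point fixed in the world has none). Each returns a list of dicts, best first, with "score" (0 to 1); they miss things now and then, are a little off and sometimes report something else, mostly with a low value. They report only what shows in the picture. A call takes as long as a camera call.
- env.spot_in(query, picture): "box" ([left, top, right, bottom] in pixels, round what is visible of it).
- env.masks_of(query, picture): "pixels" (384x512 bool, what is visible of it) and "box" ([left, top, right, bottom] in pixels, round what is visible of it).
The state is a dict: "clock": time; "joint_pos": joint angles; "dq": joint speeds; "joint_efforts": joint torques, N m; "ee_pos": TCP position; "tcp_rot": TCP orientation; "ft_force": force on the tool from outside, world axes, zero at the start; "wrist_torque": the same for the moment, N m; "width": finger opening in mm; "gripper_force": force on a finger pad.
Only numpy, scipy, OpenCV 4.12 (cv2) and the standard library are available. Lean on these libraries where they do the work, as an engineer would, in place of code of your own. Each camera call takes 0.05 s, during which the arm holds its last target. There are 200 camera calls.

## Working session

There is one attempt and no reset: what is moved stays moved. The work goes in short steps, Python scripts to look and compute and a tool call to move; the robot and the scene stay as the last step left them, time stands still between calls to the robot, and variables do not carry over. Pictures are saved under pics/ and viewed, at most 10 in all, crops included, and the job is handed in when it is done.

Besides the shell and the picture viewer there is one more tool, called after ">>>" as name([rows], argument=value, ...), one row to a line, values as JSON. jog_arm: Moves the arm, as the interface text tells. Its arguments: {"type":"object","properties":{"motion":{"type":"array"},"hand":{"type":"number"}},"required":["motion"]}

```bash
mkdir -p pics
cat > h.py <<'E'
import numpy as np, cv2
from scipy.spatial.transform import Rotation as R
def rot(q): return R.from_quat([q[1],q[2],q[3],q[0]])
def pts(p, m):
    v,u=np.nonzero(m&(p["z_map"]>0)); z=p["z_map"][v,u]; K=p["intrinsics"]
    d=np.array([p["k1"],0,0,0.]) if np.isscalar(p["k1"]) else np.array([float(p["k1"]),0,0,0])
    n=cv2.undistortPoints(np.stack([u,v],1).astype(float)[:,None],K,d)[:,0]
    c=np.c_[n*z[:,None],z]
    return rot(p["orientation"]).apply(c)+np.array(p["position"]), np.stack([u,v],1)
def save(p,n): cv2.imwrite("pics/"+n,p["pixels"][:,:,::-1])
E
python3 - <<'E'
from h import *
from bench import env
print(env.sense())
for c in("scene","top"):
    p=env.capture(c); save(p,c+"0.png"); print(c,p["position"],p["orientation"],p["k1"])
    for q in("rolling_pin","batten","pegboard","spring_left","spring_right","masala_dabba","glass_bowl","tumbler","chakla","dish_soap","silicone_lid","pan_middle","skimmer_middle"):
        r=env.masks_of(q,p)
        for x in r[:2]:
            P,_=pts(p,x["pixels"])
            if len(P): print(q,round(x["score"],2),np.round(x["box"]),len(P),np.median(P,0).round(),np.percentile(P,3,axis=0).round(),np.percentile(P,97,axis=0).round())
E
cat > /dev/null; python3 -c "
import cv2,numpy as np
a=cv2.imread('pics/scene0.png');b=cv2.imread('pics/top0.png')
cv2.imwrite('pics/both.png',cv2.resize(np.vstack([a,b]),(400,600)))"
```

```text
{'clock': 0.0, 'joint_pos': array([-1.13800774e+00,  1.26395059e-01, -4.06319388e-02,  1.40541545e+00,
       -1.89347149e-05,  1.57079815e+00]), 'dq': array([ 8.14116651e-05,  7.67909016e-04, -8.73564383e-04, -1.00594571e-03,
       -1.20739300e-03,  1.01775300e-04]), 'joint_efforts': array([-5.39632776e-03, -4.35911858e+01,  3.52927136e+01,  1.71673932e-02,
       -3.23400645e-04,  1.06750790e-05]), 'ee_pos': array([ 220.12674385, -476.46983937,  403.90939546]), 'tcp_rot': array([-8.01831397e-04,  9.76677839e-01,  2.14708457e-01, -1.85965954e-04]), 'ft_force': array([-0.28919683, -0.08168799,  0.4789166 ]), 'wrist_torque': array([-0.00868223, -0.01460188,  0.00410733]), 'gripper_force': 0.0, 'width': 85.75434301622516}
scene [ 877.06607103   92.43397553 1313.61171791] [-0.08162092  0.51805762  0.84163087 -0.12888684] -0.17700407543440771
rolling_pin 0.71 [216. 150. 234. 214.] 621 [ 551. -141.   78.] [ 466. -169.   66.] [ 628. -116.   85.]
rolling_pin 0.35 [286. 274. 314. 298.] 563 [711. 182.  27.] [689. 147.  -1.] [749. 209. 101.]
batten 0.89 [168. 129. 194. 216.] 1044 [ 575. -273.
[... 1938 characters left out ...]
60.] [830. -55. 110.]
masala_dabba 0.54 [219.  40. 412. 315.] 24229 [ 524. -234.   54.] [ 246. -389.   41.] [847. -16. 412.]
glass_bowl 0.72 [321. 262. 340. 292.] 388 [ 301. -292.   65.] [ 266. -318.   48.] [ 348. -265.   97.]
tumbler 0.58 [162. 123. 188. 150.] 504 [729. 182.  44.] [687. 145.   1.] [751. 207. 102.]
chakla 0.72 [134. 209. 200. 276.] 3280 [394. 196.  32.] [309. 110.  26.] [480. 283.  38.]
dish_soap 0.92 [125. 112. 158. 144.] 570 [743. 271. 124.] [723. 250.  15.] [773. 299. 193.]
silicone_lid 0.72 [140. 161. 180. 202.] 1160 [592. 229.   8.] [540. 176.   1.] [645. 282.  23.]
skimmer_middle 0.62 [289.  74. 309. 122.] 310 [ 800. -183.  205.] [ 760. -199.  124.] [ 847. -168.  381.]
```

View pics/scene0.png

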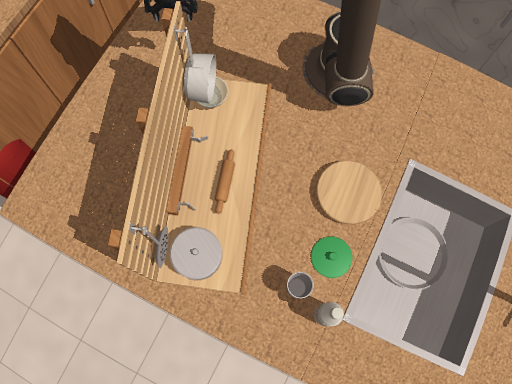

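View pics/top0.png

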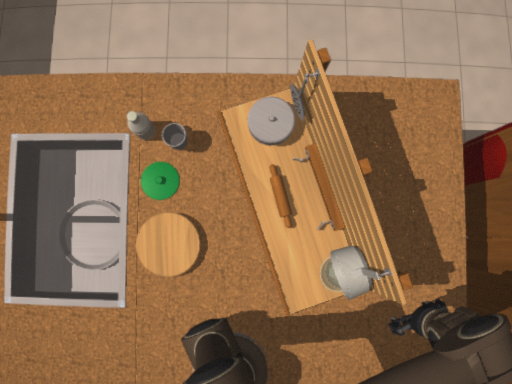

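The scene shows the pin at about (225,181) in the scene picture and (281,196) in the top one. The holder batten stands at (181,170) and (325,187), and its two arms are visible. The pin lies in front of the batten, roughly parallel to it, and the hand starts behind the board's right end. Next I fit the axes.

```bash
cat >> h.py <<'E'
def line(P):
    c=P.mean(0); v=np.linalg.svd(P-c)[2][0]; return c,v*np.sign(v[0])
def rect(P):
    (c,s,a)=cv2.minAreaRect(P[:,:2].astype(np.float32)); b=cv2.boxPoints((c,s,a))
    return np.round(c,1),np.round(s,1),a
def find(env,p,q):
    r=env.masks_of(q,p); 
    m=cv2.erode(r[0]["pixels"].astype(np.uint8),np.ones((2,2)))>0
    return pts(p,m)[0]
E
python3 - <<'E'
from h import *
from bench import env
for c in("scene","top"):
    p=env.capture(c)
    B=find(env,p,"batten"); B=B[(B[:,2]>74)&(B[:,2]<90)]
    m,v=line(B[:,:2]); print(c,"batten",m.round(1),np.degrees(np.arctan2(v[1],v[0])).round(2),rect(B),np.median(B[:,2]))
    P=find(env,p,"rolling_pin"); P=P[P[:,2]>58]
    m,v=line(P[:,:2]); t=(P[:,:2]-m)@v
    print("pin",m.round(1),np.degrees(np.arctan2(v[1],v[0])).round(2),rect(P),"mid",(m+v*(np.percentile(t,.5)+np.percentile(t,99.5))/2).round(1),np.ptp(t), P[:,2].max())
    A=find(env,p,"pegboard"); L=A[(A[:,2]>60)]
    S=A[(A[:,2]>38)&(A[:,2]<60)]; print("shelf",rect(S),np.median(S[:,2]))
    T=A[(A[:,2]>395)]; m,v=line(T[:,:2]); print("top",m.round(1),np.degrees(np.arctan2(v[1],v[0])).round(2),rect(T))
    for q in("spring_left","spring_right"):
        r=env.masks_of(q,p)
        if r: P=pts(p,r[0]["pixels"])[0]; print(q,r[0]["score"],P[P[:,2]>55].round().tolist()[:12])
E
```

```text
scene batten [ 573.9 -274. ] 19.37 (array([ 570.1, -275.8]), array([266. ,  28.2]), 19.227710723876953) 79.84631695151347
pin [ 549.1 -140.3] 15.64 (array([ 545.3, -141.9]), array([190.8,  32.8]), 15.43656063079834) mid [ 545.7 -141.2] 190.83305306772468 89.53835839508201
shelf (array([ 536. , -178.6]), array([658.5, 256.6]), 19.160537719726562) 44.48542790090073
top [ 610.4 -287.9] 19.27 (array([ 576.4, -292.7]), array([657.8,  64.9]), 19.36745262145996)
spring_left 0.51 [[268.0, -405.0, 412.0], [266.0, -403.0, 410.0], [270.0, -410.0, 408.0], [271.0, -406.0, 410.0], [267.0, -406.0, 407.0], [269.0, -401.0, 410.0], [267.0, -400.0, 409.0], [276.0, -406.0, 412.0], [273.0, -405.0, 409.0], [271.0, -403.0, 408.0], [273.0, -398.0, 413.0], [265.0, -401.0, 403.0]]
spring_right 0.45 [[268.0, -405.0, 412.0], [270.0, -410.0, 408.0], [271.0, -406.0, 410.0], [267.0, -406.0, 407.0], [269.0, -401.0, 410.0], [276.0, -406.0, 412.0], [273.0, -405.0, 409.0], [271.0, -403.0, 408.0], [273.0, -398.0, 413.0], [265.0, -401.0, 403.0], [281.0, -405.0, 414.0], [276.0, -406.0, 408.0]]Traceback (most recent call last):
  File "<stdin>", line 5, in <module>
  File "h.py", line 18, in find
    m=cv2.erode(r[0]["pixels"].astype(np.uint8),np.ones((2,2)))>0
                ~^^^
IndexError: list index out of range
```

>>> jog_arm([
  [-0.04,0.03,0.01,0,0,0],
  [-0.006,0.05,0.005,0,0,0],
  [-0.006,0.05,0.005,0,0,0],
  [-0.006,0.05,0.005,0,0,0],
  [-0.006,0.05,0.005,0,0,0],
  [-0.006,0.05,0.005,0,0,0],
], hand=100)

```text
clock: 2.55
ee_pos: [149.5, -195.0, 439.9]
tcp_rot: [0.0, 0.977, 0.214, 0.0]
ft_force: [1.8, 0.5, 0.3]
width: 85.5
gripper_force: 0.0
```

>>> jog_arm([
  [0.05,0.007,0,0,0,0],
  [0.05,0.007,0,0,0,0],
  [0.05,0.007,0,0,0,0],
  [0.05,0.007,0,0,0,-0.04],
  [0.05,0.007,0,0,0,-0.04],
  [0.05,0.007,0,0,0,-0.04],
  [0.05,0.007,0,0,0,-0.04],
  [0.04,0.003,0,0,0,0],
  [0,0,0,0,0,0],
  [0,0,0,0,0,0],
])

```text
clock: 3.8
ee_pos: [539.8, -144.6, 439.5]
tcp_rot: [-0.0, 0.991, 0.136, -0.001]
ft_force: [-0.7, 0.2, -0.1]
width: 85.4
gripper_force: 0.0
```

Run:
```python
from h import *
from bench import env
s=env.sense(); print(s["clock"],s["ee_pos"],rot(s["tcp_rot"]).as_matrix().round(3),s["joint_pos"].round(2))
for c in("wrist","top"):
    p=env.capture(c); save(p,c+"1.png"); print(p["position"])
    try:
        P=find(env,p,"rolling_pin"); P=P[P[:,2]>58]
        m,v=line(P[:,:2]); t=(P[:,:2]-m)@v
        print("pin",m.round(1),np.degrees(np.arctan2(v[1],v[0])).round(2),rect(P),P[:,2].max())
    except Exception as e: print(e)
    for q in ("batten","spring_left","spring_right"):
        for x in env.masks_of(q,p)[:2]:
            B=pts(p,x["pixels"])[0]
            if q=="batten": B=B[(B[:,2]>74)&(B[:,2]<90)]
            if len(B)>3: print(q,x["score"],np.round(x["box"]),rect(B),np.median(B,0).round(1))
```

```text
3.8 [ 539.76256567 -144.55410693  439.48675938] [[ 0.963  0.27  -0.001]
 [ 0.27  -0.963  0.   ]
 [-0.001 -0.    -1.   ]] [-0.26  0.2   0.12  1.5  -0.    2.61]
[ 618.24168494 -122.17321018  408.07508517]
pin [ 551.8 -144. ] 15.92 (array([ 543.5, -146. ]), array([198.9,  37.9]), 15.655319213867188) 84.56315760798111
batten 0.55 [339.  54. 384. 256.] (array([ 578.5, -277.2]), array([256.8,  33.2]), 19.81330108642578) [ 603.6 -267.5   80.5]
spring_left 0.72 [309.  78. 334.  92.] (array([ 655.1, -200.1]), array([ 9.8, 36.7]), 0.8518130779266357) [ 655.4 -199.3   72.9]
spring_right 0.82 [307. 234. 342. 253.] (array([ 495.1, -229.1]), array([155.9,  45.8]), 51.506649017333984) [ 460.1 -269.7   64.3]
[ 424.83476682  -43.64848568 1469.51452309]
pin [ 798.9 -184.2] 19.42 (array([ 803.4, -195.3]), array([100. ,  34.1]), 19.58802032470703) 394.7860911766693
batten 0.58 [327. 198. 344. 230.] (array([ 487.8, -306. ]), array([92.8, 33.4]), 18.481327056884766) [ 478.7 -308.7   81.8]
batten 0.45 [218.  39. 413. 307.] (array([ 632.7, -251.4]), array([517.8,  47.4]), 19.607027053833008) [ 478.7 -309.2   82. ]
```

View pics/wrist1.png

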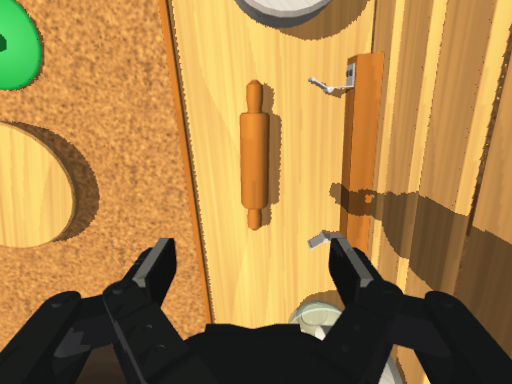

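The wrist picture shows the pin cleanly at (254,155). The left arm's lip runs from (311,80) to (350,90), the right one is around (320,240), and the batten's left end is at (368,55). I take the holder frame from this view.

Run:
```python
from h import *
from bench import env
p=env.capture("wrist")
a=np.radians(19.4); xb=np.array([np.sin(a),-np.cos(a)]); yb=np.array([np.cos(a),np.sin(a)])
H=np.array([559.,-244.])
A=pts(p,np.ones((384,512),bool))[0]
L=np.c_[(A[:,:2]-H)@xb,(A[:,:2]-H)@yb,A[:,2]]
b=L[(L[:,2]>77)&(L[:,2]<86)&(L[:,0]>10)&(L[:,0]<60)&(L[:,1]<170)&(L[:,1]>-150)]
print("batten x",np.percentile(b[:,0],[1,5,50,95,99]).round(1),"y",np.percentile(b[:,1],[.3,1,99,99.7]).round(1))
# front edge vs y: slope
ys=np.arange(-80,131,30); f=[b[abs(b[:,1]-y)<15][:,0] for y in ys]; f=[np.percentile(q,2) if len(q) else np.nan for q in f]; print("front",np.round(f,1))
for s in(1,-1):
    q=L[(L[:,2]>62)&(L[:,2]<82)&(L[:,0]>-35)&(L[:,0]<14)&(s*L[:,1]>85)&(s*L[:,1]<130)]
    print(s,len(q)); 
    for x in range(-34,14,5):
        w=q[(q[:,0]>=x)&(q[:,0]<x+5)]
        if len(w): print(x,np.percentile(w[:,1],[2,50,98]).round(1),np.median(w[:,2]).round(1))
```

```text
batten x [22.6 23.6 39.3 53.1 53.9] y [-118.1 -110.8  157.9  167. ]
front [22.6 22.7 22.7 22.9 22.9 22.9 22.9 23.5]
1 137
-29 [112.1 113.9 115.9] 70.4
-24 [110.4 112.6 115.6] 73.9
-19 [107.1 109.  111. ] 73.9
-14 [104.3 105.8 108.5] 74.1
-9 [ 98.4 101.7 105. ] 74.0
-4 [ 99.3 102.4 104.5] 74.6
1 [102.2 103.2 103.4] 73.7
6 [102.2 102.9 103.1] 73.8
11 [102.6 102.7 103.7] 74.2
-1 164
-29 [-113.8 -111.  -109.6] 71.2
-24 [-113.7 -109.5 -107.9] 70.4
-19 [-109.1 -106.7 -104.9] 70.5
-14 [-106.1 -103.9 -102.3] 70.9
-9 [-102.8  -99.5  -96. ] 71.4
-4 [-101.8  -98.5  -96.1] 73.9
1 [-101.6 -101.1 -100.4] 66.9
6 [-100.9 -100.4 -100.2] 64.5
11 [-100.8 -100.4 -100.2] 64.8
```

>>> jog_arm([
  [0.0035,-0.0015,-0.05,0,0,0],
  [0,0,-0.05,0,0,0],
  [0,0,-0.05,0,0,0],
  [0,0,-0.04,0,0,0],
  [0,0,-0.02,0,0,0],
  [0,0,-0.0045,0,0,0],
  [0,0,0,0,0,0],
  [0,0,0,0,0,0],
])

```text
clock: 5.35
ee_pos: [544.2, -146.2, 226.5]
tcp_rot: [0.0, 0.991, 0.136, 0.001]
ft_force: [-0.1, 1.3, 0.1]
width: 85.1
gripper_force: 0.0
```

>>> jog_arm([
  [0,0,0,0,0,0],
  [0,0,0,0,0,0],
  [0,0,0,0,0,0],
  [0,0,0,0,0,0],
  [0,0,0,0,0,0],
  [0,0,0,0,0,0],
  [0,0,0,0,0,0],
  [0,0,0,0,0,0],
], hand=20)

```text
clock: 6.35
ee_pos: [543.9, -146.2, 225.9]
tcp_rot: [0.0, 0.991, 0.136, 0.001]
ft_force: [-0.7, -0.7, 5.5]
width: 36.2
gripper_force: 60.0
```

>>> jog_arm([
  [0,0,0.015,0,0,0],
  [-0.001,-0.014,0,0,0,0.02],
  [-0.001,-0.014,0,0,0,0.02],
  [-0.001,-0.014,0,0,0,0.025],
  [0,0,0,0,0,0],
  [0,0,0,0,0,0],
  [0,0,0,0,0,0],
])

```text
clock: 7.22
ee_pos: [540.7, -187.6, 240.2]
tcp_rot: [-0.0, 0.986, 0.168, -0.0]
ft_force: [-0.7, 0.1, -1.4]
width: 36.2
gripper_force: 60.1
```

Run:
```python
from h import *
from bench import env
s=env.sense(); print(s["clock"],s["ee_pos"],rot(s["tcp_rot"]).as_matrix().round(3),s["ft_force"],s["width"])
p=env.capture("wrist"); save(p,"wrist2.png")
P=find(env,p,"rolling_pin"); m,v=line(P[P[:,2]>58]); print("pin",m.round(1),v.round(3),np.degrees(np.arctan2(v[1],v[0])),rect(P[P[:,2]>58]),P[:,2].max())
```

```text
7.225 [ 540.67527013 -187.57150525  240.22450461] [[ 0.943  0.332 -0.   ]
 [ 0.332 -0.943  0.   ]
 [-0.    -0.    -1.   ]] [-0.73681406  0.14137665 -1.41108051] 36.161410296968256
pin [ 571.8 -176.6   91.8] [ 0.94   0.336 -0.068] 19.654653369842677 (array([ 567. , -178.1]), array([142.6,  37. ]), 19.509380340576172) 98.8676344258385
```

View pics/wrist2.png

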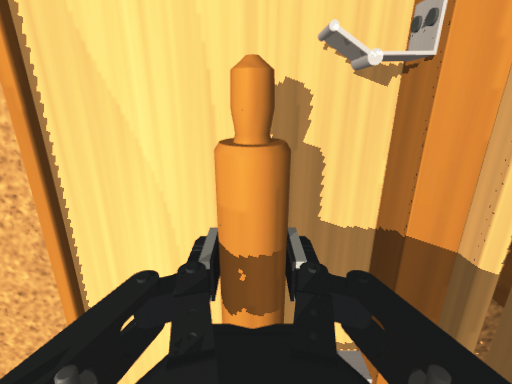

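The pin is gripped level and square, with its left tip at (252,56) and the left arm's nose at (372,58). I set it down about 110 mm out from the board, let go, and turn the hand to push with both fingertips.

>>> jog_arm([
  [0,0,-0.01,0,0,0],
  [0,0,-0.0045,0,0,0],
  [0,0,0,0,0,0],
  [0,0,0,0,0,0],
])

```text
clock: 7.82
ee_pos: [540.4, -187.9, 225.8]
tcp_rot: [-0.0, 0.986, 0.168, -0.0]
ft_force: [-2.4, 1.8, 5.0]
width: 36.2
gripper_force: 60.4
```

>>> jog_arm([
  [0,0,0,0,0,0],
  [0,0,0,0,0,0],
  [0,0,0,0,0,0],
  [0,0,0,0,0,0],
], hand=70)

```text
clock: 8.32
ee_pos: [540.7, -188.1, 225.6]
tcp_rot: [-0.0, 0.986, 0.168, -0.0]
ft_force: [-0.1, 0.1, -1.0]
width: 59.7
gripper_force: 0.0
```

>>> jog_arm([
  [0,0,0.03,0,0,0],
  [0,0,0.04,0,0,0],
  [-0.01,0.03,0.03,0,0,0.157],
  [-0.01,0.03,0,0,0,0.157],
  [-0.01,0.03,0,0,0,0.157],
  [-0.01,0.03,0,0,0,0.157],
  [0,0,0,0,0,0.157],
  [0,0,0,0,0,0.157],
  [0,0,0,0,0,0.157],
  [0,0,0,0,0,0.157],
])

```text
clock: 9.57
ee_pos: [500.7, -68.0, 325.7]
tcp_rot: [0.0, 0.697, 0.717, 0.0]
ft_force: [-0.3, -0.4, 0.4]
width: 60.0
gripper_force: 0.0
```

>>> jog_arm([
  [0,0,0,0,0,0.157],
  [0,0,0,0,0,0.157],
  [-0.01,0.025,0,-0.1415,-0.05,0],
  [-0.01,0.025,0,-0.1415,-0.05,0],
  [-0.01,0.025,0,-0.1415,-0.05,0],
  [-0.01,0.025,0,-0.1415,-0.05,0],
  [0,0,0,0,0,0],
  [0,0,0,0,0,0],
])

```text
clock: 10.58
ee_pos: [460.9, 31.8, 325.8]
tcp_rot: [0.241, 0.553, 0.779, -0.17]
ft_force: [0.0, 0.7, -0.7]
width: 59.7
gripper_force: 0.0
```

Run:
```python
from h import *
from bench import env
s=env.sense(); Rm=rot(s["tcp_rot"]).as_matrix(); print(s["clock"],s["ee_pos"],Rm.round(3),s["joint_pos"].round(2),s["ft_force"],s["width"])
p=env.capture("wrist"); save(p,"wrist3.png")
A,_=pts(p,np.ones((384,512),bool)); T=(A-s["ee_pos"])@Rm
f=T[(abs(T[:,1])<75)&(abs(T[:,0])<25)&(T[:,2]<185)&(T[:,2]>60)]
for s1 in(1,-1):
    g=f[f[:,1]*s1>0]; print(len(g),np.percentile(g,[1,50,99],axis=0).round(1)); e=g[g[:,2]>np.percentile(g[:,2],97)]; print("tip",e.mean(0).round(1),np.ptp(e,axis=0).round(1))
for c in("top","scene"):
    p=env.capture(c); r=env.masks_of("rolling_pin",p)
    save(p,c+"3.png")
    for x in r[:1]:
        P=pts(p,x["pixels"])[0]; P=P[(P[:,2]>58)&(P[:,2]<95)]; print(c,x["score"],rect(P))
```

```text
10.575 [460.92642516  31.78455856 325.81170709] [[-0.273  0.943  0.188]
 [ 0.78   0.331 -0.531]
 [-0.563  0.002 -0.826]] [ 0.22 -0.02 -0.42  1.09 -0.59  1.43] [ 0.03367806  0.70960635 -0.71470181] 59.731023607636196
19033 [[ -9.5   0.9  75.5]
 [ 12.   40.4  95.7]
 [ 20.7  65.7 159.4]]
tip [  5.3  34.  157. ] [23.1 14.3 20.6]
18596 [[ -9.6 -63.4  75.5]
 [ 12.  -40.1  96.3]
 [ 20.6  -1.  159.5]]
tip [  5.4 -31.8 157.2] [23.1 14.  19.8]
top 0.83 (array([ 540.8, -187.7]), array([195.3,  38. ]), 19.231618881225586)
scene 0.87 (array([ 541.9, -184.8]), array([190. ,  33.6]), 19.160398483276367)
```

View pics/wrist3.png

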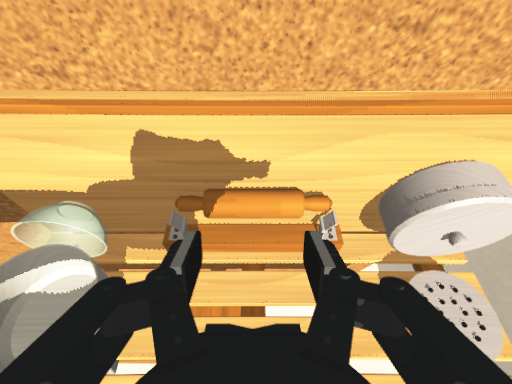

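The pin lies clear at (253,203), with both arms behind it at (178,225) and (330,225). It is square, at about (541,-187.5). I go down in front of it.

>>> jog_arm([
  [0.0075,-0.0195,-0.032,0,0,0],
  [0.0075,-0.0195,-0.032,0,0,0],
  [0.0075,-0.0195,-0.032,0,0,0],
  [0.0075,-0.0195,-0.031,0,0,0],
  [0.0033,-0.0094,0,0,0,0],
  [0.0033,-0.0094,0,0,0,0],
  [0,0,0,0,0,0],
  [0,0,0,0,0,0],
])

```text
clock: 11.82
ee_pos: [497.6, -64.6, 199.8]
tcp_rot: [0.242, 0.553, 0.779, -0.17]
ft_force: [0.1, -0.2, -0.5]
width: 59.8
gripper_force: 0.0
```

Run:
```python
from h import *
from bench import env
s=env.sense(); Rm=rot(s["tcp_rot"]).as_matrix(); print(s["clock"],s["ee_pos"],s["ft_force"])
p=env.capture("wrist"); save(p,"wrist4.png")
c=env.capture("scene"); im=cv2.resize(c["pixels"][100:250,150:350,::-1],None,fx=3,fy=3)
cv2.imwrite("pics/s4.png",np.hstack([im[:384],]) ); cv2.imwrite("pics/m4.png",cv2.resize(np.hstack([p["pixels"][100:384,100:420,::-1],cv2.resize(c["pixels"][110:252,160:320,::-1],(320,284))]),(800,355)))
```

```text
11.825 [497.62302724 -64.62270554 199.78665766] [ 0.07585884 -0.17231148 -0.46454564]
```

View pics/m4.png

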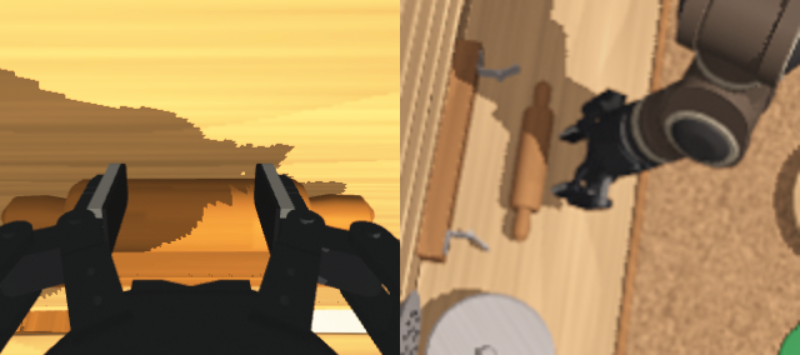

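The fingers stand centred behind the barrel and just clear of it. I start pushing.

>>> jog_arm([
  [0.0013,-0.0038,0,0,0,0],
  [0.0013,-0.0038,0,0,0,0],
  [0.0013,-0.0038,0,0,0,0],
  [0.0013,-0.0038,0,0,0,0],
  [0.0014,-0.0038,0,0,0,0],
  [0.0013,-0.0038,0,0,0,0],
  [0.0013,-0.0038,0,0,0,0],
  [0.0014,-0.0038,0,0,0,0],
  [0,0,0,0,0,0],
  [0,0,0,0,0,0],
])

```text
clock: 13.18
ee_pos: [507.8, -95.3, 198.6]
tcp_rot: [0.242, 0.553, 0.779, -0.17]
ft_force: [0.8, 0.7, -0.3]
width: 60.0
gripper_force: 0.0
```

```bash
cat > chk.py <<'E'
from h import *
from bench import env
import sys
s=env.sense(); print(s["clock"],s["ee_pos"],s["ft_force"])
H=np.array([561,-245.5]);a=np.radians(19.4); xb=np.array([np.sin(a),-np.cos(a)]); yb=np.array([np.cos(a),np.sin(a)])
out=[]
for c in("scene","top","wrist"):
    p=env.capture(c); out.append(p)
    for x in env.masks_of("rolling_pin",p)[:1]:
        P=pts(p,x["pixels"])[0]; P=P[(P[:,2]>58)&(P[:,2]<95)]
        if len(P)<20: continue
        r=rect(P); d=r[0]-H; print(c,round(x["score"],2),r,"rel",(d@xb).round(1),(d@yb).round(1),"ztop",np.percentile(P[:,2],95).round(1))
cv2.imwrite("pics/"+sys.argv[1],cv2.resize(np.hstack([out[2]["pixels"][100:384,100:420,::-1],cv2.resize(out[0]["pixels"][110:252,160:320,::-1],(320,284))]),(800,355)))
E
python3 chk.py m5.png
```

```text
13.175 [507.83242275 -95.29336414 198.63821356] [ 0.77787293  0.69764326 -0.33600325]
scene 0.7 (array([ 550.9, -208.5]), array([191. ,  35.4]), 19.546125411987305) rel -38.3 2.8 ztop 84.1
top 0.61 (array([ 548.8, -213.5]), array([199.6,  38.1]), 19.49332618713379) rel -34.2 -0.9 ztop 86.5
wrist 0.82 (array([ 547.3, -198.2]), array([131.9, 188. ]), 88.7549819946289) rel -49.2 2.8 ztop 82.0
```

>>> jog_arm([
  [0.0013,-0.0038,0,0,0,0],
  [0.0013,-0.0038,0,0,0,0],
  [0.0014,-0.0038,0,0,0,0],
  [0.0013,-0.0038,0,0,0,0],
  [0.001,-0.0028,0,0,0,0],
  [0,0,0,0,0,0],
  [0,0,0,0,0,0],
])

```text
clock: 14.35
ee_pos: [514.1, -113.3, 198.6]
tcp_rot: [0.242, 0.553, 0.779, -0.17]
ft_force: [0.4, 0.2, -0.8]
width: 59.5
gripper_force: 0.0
```

```bash
python3 chk.py m6.png
```

```text
14.35 [ 514.10374624 -113.28976839  198.6447672 ] [ 0.35104712  0.22932888 -0.81094307]
scene 0.58 (array([ 554.6, -224.4]), array([190.2,  36. ]), 19.78595542907715) rel -22.0 1.0 ztop 84.4
top 0.91 (array([ 554.2, -228.6]), array([198.4,  37.8]), 18.897741317749023) rel -18.2 -0.8 ztop 85.7
wrist 0.6 (array([ 547.3, -197.7]), array([203.7,  68.2]), 17.757667541503906) rel -49.6 3.0 ztop 81.9
```

View pics/m6.png

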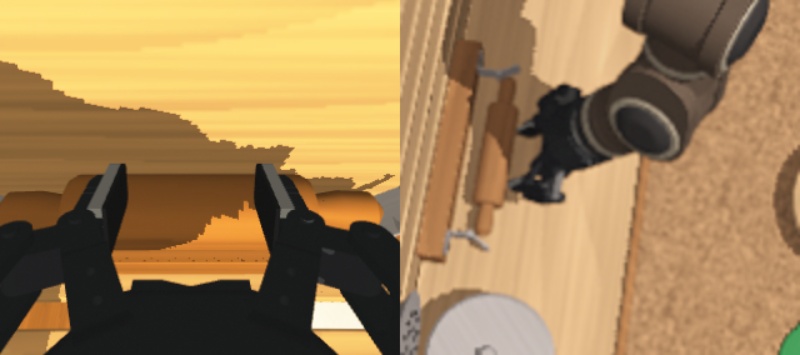

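The pin is between the lips, square and centred. I go on gently.

>>> jog_arm([
  [0.0007,-0.0019,0,0,0,0],
  [0.0006,-0.0019,0,0,0,0],
  [0.0007,-0.0019,0,0,0,0],
  [0.0007,-0.0019,0,0,0,0],
  [0.0006,-0.0019,0,0,0,0],
  [0,0,0,0,0,0],
])

```text
clock: 15.4
ee_pos: [517.6, -122.8, 198.8]
tcp_rot: [0.242, 0.553, 0.779, -0.17]
ft_force: [1.0, 1.5, 0.1]
width: 59.5
gripper_force: 0.6
```

>>> jog_arm([
  [0.0007,-0.0019,0,0,0,0],
  [0.0006,-0.0019,0,0,0,0],
  [0,0,0,0,0,0],
])

```text
clock: 15.78
ee_pos: [518.6, -126.8, 198.5]
tcp_rot: [0.241, 0.553, 0.779, -0.171]
ft_force: [-0.4, 0.8, 1.7]
width: 60.2
gripper_force: 0.6
```

>>> jog_arm([
  [0.0007,-0.0019,0,0,0,0],
  [0.0006,-0.0019,0,0,0,0],
  [0,0,0,0,0,0],
])

```text
clock: 16.15
ee_pos: [520.3, -130.7, 198.9]
tcp_rot: [0.242, 0.553, 0.779, -0.171]
ft_force: [0.4, -0.1, -0.1]
width: 59.8
gripper_force: 0.0
```

```bash
python3 chk.py m7.png
```

```text
16.15 [ 520.33114723 -130.66368161  198.86431409] [ 0.41641006 -0.11703732 -0.10130762]
top 0.68 (array([ 559.4, -246.1]), array([197. ,  37.1]), 20.360519409179688) rel 0.0 -1.7 ztop 86.2
wrist 0.87 (array([ 551.4, -225.8]), array([199.9,  86.5]), 19.41697883605957) rel -21.8 -2.5 ztop 82.1
```

>>> jog_arm([
  [0.0007,-0.0019,0,0,0,0],
  [0,0,0,0,0,0],
])

```text
clock: 16.7
ee_pos: [520.9, -132.4, 198.7]
tcp_rot: [0.242, 0.553, 0.779, -0.17]
ft_force: [0.2, -1.4, 1.1]
width: 59.8
gripper_force: 0.0
```

>>> jog_arm([
  [0.0006,-0.0019,0,0,0,0],
  [0,0,0,0,0,0],
])

```text
clock: 16.95
ee_pos: [521.4, -133.7, 198.7]
tcp_rot: [0.241, 0.552, 0.78, -0.17]
ft_force: [-0.1, 5.9, 1.6]
width: 59.7
gripper_force: 3.0
```

```bash
python3 chk.py m8.png
```

```text
16.95 [ 521.38105272 -133.72965905  198.69997076] [-0.07037211  5.88384763  1.62091514]
scene 0.61 (array([ 560. , -244.7]), array([197.2,  40.4]), 19.14544105529785) rel -1.1 -0.7 ztop 84.1
top 0.8 (array([ 560.6, -248.2]), array([192.2,  39.9]), 19.957740783691406) rel 2.4 -1.3 ztop 86.2
wrist 0.71 (array([ 554. , -226.7]), array([203.3,  84.1]), 19.55523109436035) rel -20.1 -0.4 ztop 82.0
```

View pics/m8.png

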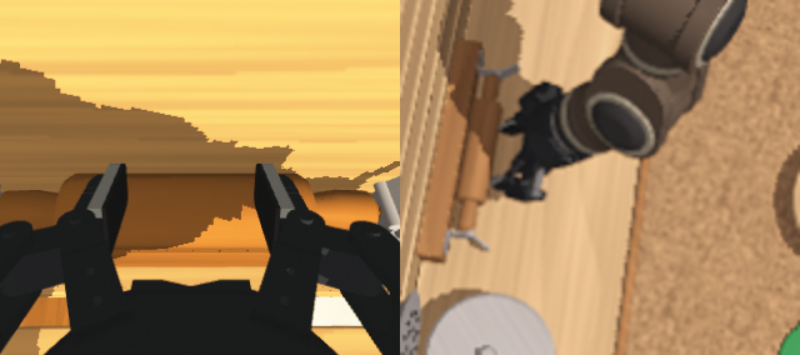

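>>> jog_arm([
  [0.0007,-0.0019,0,0,0,0],
  [0,0,0,0,0,0],
])

```text
clock: 17.5
ee_pos: [521.5, -134.4, 198.8]
tcp_rot: [0.24, 0.552, 0.781, -0.169]
ft_force: [-7.0, 18.3, 9.7]
width: 59.7
gripper_force: 10.4
```

>>> jog_arm([
  [0.0006,-0.0019,0,0,0,0],
  [0,0,0,0,0,0],
])

```text
clock: 17.75
ee_pos: [521.6, -135.1, 198.9]
tcp_rot: [0.239, 0.551, 0.781, -0.168]
ft_force: [-13.3, 29.5, 17.1]
width: 59.6
gripper_force: 17.7
```

The reaction is now stiff, at about 32 N, so the pin is either against the batten or jammed. I back off and look.

>>> jog_arm([
  [-0.0013,0.0038,0,0,0,0],
  [-0.004,0.0113,0,0,0,0],
  [-0.013,0.038,0.01,0,0,0],
  [-0.016,0.047,0.03,0,0,0],
  [-0.016,0.047,0.03,0,0,0],
  [-0.016,0.047,0.03,0,0,0],
  [0,0,0,0,0,0],
  [0,0,0,0,0,0],
])

```text
clock: 18.75
ee_pos: [456.3, 56.2, 298.3]
tcp_rot: [0.242, 0.552, 0.779, -0.17]
ft_force: [-0.6, 0.1, -1.0]
width: 59.8
gripper_force: 0.0
```

```bash
python3 chk.py m9.png
python3 - <<'E'
from h import *
from bench import env
p=env.capture("wrist")
H=np.array([561,-245.5]);a=np.radians(19.4); xb=np.array([np.sin(a),-np.cos(a)]); yb=np.array([np.cos(a),np.sin(a)])
im=p["pixels"].copy(); b=env.spot_in("rolling_pin",p)[0]["box"]; print(b)
l,t,r,d=[int(v) for v in b]; c=im[max(t-45,0):d+45,max(l-40,0):r+40,::-1]
w=cv2.resize(c,(800,int(800*c.shape[0]/c.shape[1])),interpolation=cv2.INTER_CUBIC)[:300]
q=env.capture("scene")["pixels"][120:225,150:250,::-1]; q2=env.capture("top")["pixels"][130:240,270:380,::-1]
cv2.imwrite("pics/m10.png",np.vstack([w,np.hstack([cv2.resize(q,(400,300),interpolation=cv2.INTER_CUBIC),cv2.resize(q2,(400,300),interpolation=cv2.INTER_CUBIC)])]))
E
```

```text
18.75 [456.34921123  56.22556446 298.27241904] [-0.63364756  0.05739832 -0.95755116]
scene 0.74 (array([ 559.1, -244. ]), array([189.3,  36.3]), 19.00460433959961) rel -2.0 -1.3 ztop 84.2
top 0.56 (array([ 561.1, -248.4]), array([193. ,  39.1]), 19.23813819885254) rel 2.8 -0.9 ztop 86.0
wrist 0.86 (array([ 559.5, -237.7]), array([145.3,  37. ]), 26.93988609313965) rel -7.9 1.2 ztop 82.4
[202.7, 238.7, 303.5, 264.6]
```

View pics/m10.png

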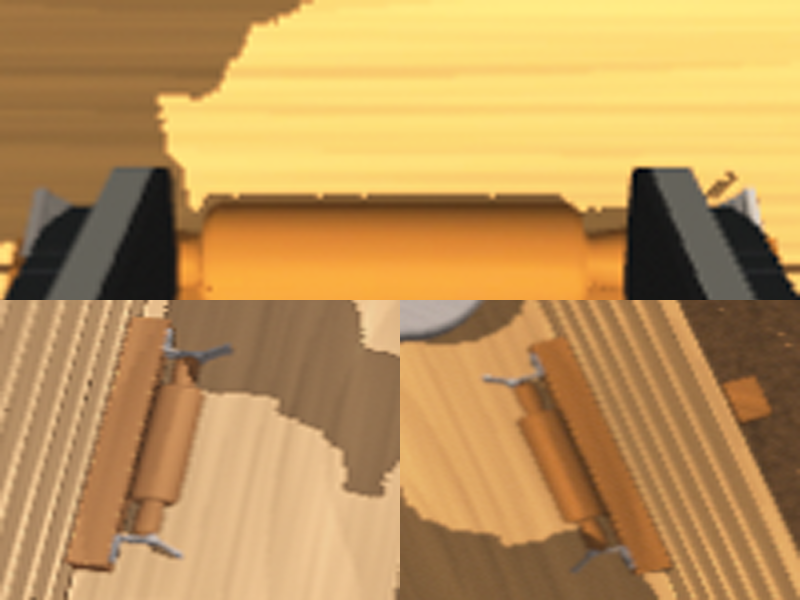

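The two lips are still a bit open-looking, and there may be a gap at the batten. I go for a clean view from above.

>>> jog_arm([
  [0,0,0.03,0.1415,0.05,0],
  [0,0,0.03,0.1415,0.05,0],
  [0,0,0.03,0.1415,0.05,0],
  [0,0,0.03,0.1415,0.05,0],
  [0,-0.02,0,0,0,-0.157],
  [0,-0.02,0,0,0,-0.157],
  [0.005,-0.02,0,0,0,-0.157],
  [0.005,-0.02,0,0,0,-0.157],
  [0.005,-0.02,0,0,0,-0.157],
  [0.005,-0.02,0,0,0,-0.157],
])

```text
clock: 20.5
ee_pos: [476.5, -64.7, 418.7]
tcp_rot: [0.0, 0.887, 0.462, -0.0]
ft_force: [0.2, -0.3, 0.9]
width: 60.0
gripper_force: 0.0
```

>>> jog_arm([
  [0.007,-0.025,0,0,0,-0.157],
  [0.007,-0.025,0,0,0,-0.157],
  [0.007,-0.025,0,0,0,-0.157],
  [0.007,-0.025,0,0,0,-0.157],
  [0,0,0,0,0,0],
  [0,0,0,0,0,0],
])

```text
clock: 21.25
ee_pos: [504.2, -163.7, 418.6]
tcp_rot: [-0.0, 0.986, 0.169, -0.0]
ft_force: [-0.5, -0.3, 0.0]
width: 59.8
gripper_force: 0.0
```

```bash
python3 chk.py m11.png
cat > fr.py <<'E'
from h import *
from bench import env
import sys
p=env.capture("wrist"); print(p["position"])
cv2.imwrite("pics/"+sys.argv[1],cv2.resize(p["pixels"][20:300,180:450,::-1],(578,600),interpolation=cv2.INTER_CUBIC))
a=np.radians(19.4); xb=np.array([np.sin(a),-np.cos(a)]); yb=np.array([np.cos(a),np.sin(a)]); H=np.array([561,-245.5])
A=pts(p,np.ones((384,512),bool))[0]
L=np.c_[(A[:,:2]-H)@xb,(A[:,:2]-H)@yb,A[:,2]]
for y in range(-50,61,20):
    q=L[abs(L[:,1]-y)<10]; q=q[(q[:,0]>-40)&(q[:,0]<60)&(q[:,2]<95)]
    print(y,[(x,np.median(q[abs(q[:,0]-x)<1.5][:,2]).round(0)) for x in range(-28,52,4)])
for s in(1,-1):
    q=L[(L[:,2]>66)&(L[:,2]<82)&(L[:,0]>-35)&(L[:,0]<19)&(s*L[:,1]>85)&(s*L[:,1]<130)]
    for x in range(-34,19,5):
        w=q[(q[:,0]>=x)&(q[:,0]<x+5)]
        if len(w): print(s,x,np.percentile(w[:,1],[2,50,98]).round(1),np.median(w[:,2]).round(1))
E
python3 fr.py w11.png
```

```text
21.25 [ 504.22181808 -163.675113    418.55100209] [-0.52834467 -0.25546522  0.00847659]
scene 0.85 (array([ 558.6, -245.3]), array([196.4,  39.1]), 19.15941619873047) rel -1.0 -2.2 ztop 84.3
wrist 0.65 (array([ 559.8, -248. ]), array([199.9,  39. ]), 19.536569595336914) rel 2.0 -2.0 ztop 82.9
[ 581.183945   -135.86684768  387.55791555]
-50 [(-28, np.float64(45.0)), (-24, np.float64(45.0)), (-20, np.float64(45.0)), (-16, np.float64(66.0)), (-12, np.float64(76.0)), (-8, np.float64(80.0)), (-4, np.float64(82.0)), (0, np.float64(82.0)), (4, np.float64(83.0)), (8, np.float64(82.0)), (12, np.float64(80.0)), (16, np.float64(76.0)), (20, np.float64(76.0)), (24, np.float64(81.0)), (28, np.float64(80.0)), (32, np.float64(81.0)), (36, np.float64(81.0)), (40, np.float64(81.0)), (44, np.float64(81.0)), (48, np.float64(81.0))]
-30 [(-28, np.float64(45.0)), (-24, np.float64(45.0)), (-20, np.float64(44.0)), (-16, np.float64(66.0)), (-12, np.float64(76.0)), (-8, np.float64(80.0)), (-4, np.float64(82.0)), (0, np.float64(83.0)), (4, np.float64(83.0)), (8, np.float64(81.0)), (12, np.float64(80.0)), (16,
[... 2100 characters left out ...]
(81.0)), (44, np.float64(80.0)), (48, np.float64(80.0))]
1 -29 [109.9 111.4 113.6] 73.8
1 -24 [106.8 108.7 111.2] 74.2
1 -19 [103.3 105.4 107.8] 73.3
1 -14 [ 98.5 102.2 104.6] 73.4
1 -9 [ 85.4  93.7 102.4] 70.8
1 -4 [ 85.1  92.  101.5] 72.4
1 1 [ 85.3  91.9 101.3] 72.9
1 6 [ 85.1  91.4 101.3] 71.2
1 11 [ 90.  100.3 101.4] 74.1
1 16 [100.2 115.4 120. ] 70.7
-1 -29 [-114.1 -113.  -112.3] 70.5
-1 -24 [-111.1 -109.5 -108.5] 67.5
-1 -19 [-108.4 -107.2 -105.1] 71.4
-1 -14 [-106.2 -103.5  -99.6] 72.0
-1 -9 [-104.3  -95.7  -85.9] 70.9
-1 -4 [-102.7  -93.4  -85.6] 72.8
-1 1 [-103.   -93.3  -85.1] 73.0
-1 6 [-103.   -95.   -85.5] 71.4
-1 11 [-103.  -102.3  -94.8] 70.8
-1 16 [-126.2 -114.9 -101.7] 72.0
```

View pics/w11.png

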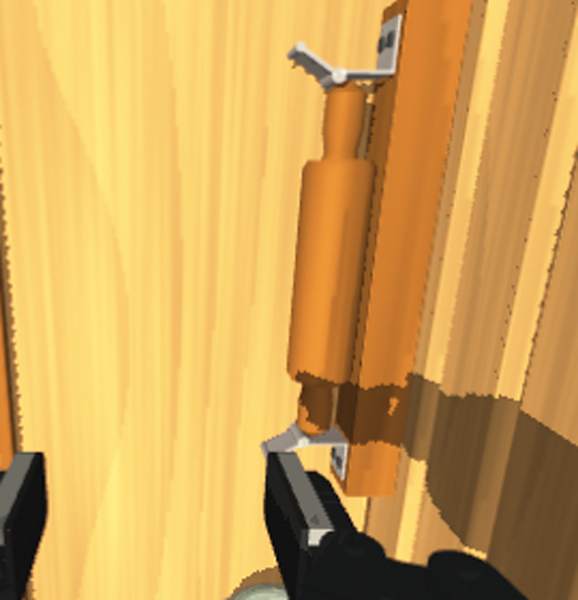

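The pin is home. The barrel axis is 19–20 mm from the batten face along its whole length. Both arms are shut, with their noses at (338,75) and (305,438) over the tapered ends, and the hand is clear. I hand in.

```bash
python3 -c "
from bench import env
print(env.hand_in())"
```

```text
the job is handed in; nothing more can be done
None
```

The rolling pin is in its holder, square against the batten with both spring arms shut over its ends; I backed off when the push reached about 36 N (well above the 8–18 N expected), drew the hand clear, and handed the job in at about 21 s.

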